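Bed a centring tripod on the banding wheel

TASK

Carry the centring tripod by its black knob to the banding wheel and feel for the fit with light pressure until all three ball feet have settled fully home in the head's cone, groove and flat seats, red arm to the cone. Only then press the sprung knob most of the way down to bed the feet, let it come up again and let go, leaving the tripod sitting level in its seats. Be gentle: set it down softly, keep the push on the wheel under about 25 N, and leave everything else where it stands.

Things in the scene. Friction and masses are not known exactly. Their poses are not given: they have to be found in the camera images.
- wheel: Dark metal banding wheel fixed on the table: a 150 mm foot, a stem and a round head 240 mm across, 110 mm high. Origin: on the axis at the table; x along the brass mark on the foot. The head with its seats is clamped by a brake, turned by an unmeasured angle of up to 0.6 rad (34 deg) either way from this x axis: see it in an image or find it by feel.
- head_centre (a point): Centre of the head's flat upper face, 110 mm above the table, axes as the wheel's. Three brass seats are sunk in the face, centres 72 mm from the axis, counterclockwise from above: a cone at the head's own 0 deg (within 34 deg of the wheel's x), a V groove at 105 deg, a flat recess at 240 deg. Between them the feet can slide on the face.
- tripod: Aluminium centring tripod, about 0.34 kg (0.25 to 0.45), standing on three 16 mm steel ball feet. Origin: on the axis, level with the feet's lowest points; x along the red arm, z up. Arms (14 mm wide) lie 16 to 26 mm, the 44 mm hub up to 34 mm above the origin. Fully home, the origin is 5 mm below the head's face. The spacings are unequal: it fits one way only.
- foot_red (a point): Lowest point of the ball foot under the red arm, 72 mm from the tripod's axis at 0 deg. It belongs in the cone seat: mouth 16 mm across, flanks 50 deg from level. A foot starts to sink when within about 7 mm of its seat's centre, but friction can hang it up on a flank, off centre.
- foot_groove (a point): Lowest point of the ball foot at 105 deg counterclockwise (seen from above) from the red arm, 72 mm from the axis. It belongs in the V groove: 16 mm wide, 26 mm long, flanks 50 deg from level, its length pointing to the cone.
- foot_flat (a point): Lowest point of the ball foot at 240 deg counterclockwise (seen from above) from the red arm, 72 mm from the axis. It belongs in the flat seat: a square recess 26 mm wide, 5 mm deep.
- knob_grip (a point): Middle of the tripod's black sprung knob, a block 44 mm (along the tripod's x) by 24 mm (along y) by 30 mm high, its middle on the axis, 73 mm above the tripod's origin when up. Grip it across the 24 mm, from above.
- plunger (a joint): How far the sprung knob is pushed down into the tripod: 0 m is up (a preload of about 6 N keeps it up, also when the tripod hangs from the knob), 0.013 m is its stop. The spring adds about 0.45 N per mm: about 10.5 N on the knob at 10 mm.
- jar_red: Small amber glaze jar with a red cap, 38 mm across, 52 mm tall. Bystander: leave it alone. Origin: under its middle.
- jar_green: Small green glaze jar with a red cap, 38 mm across, 55 mm tall. Bystander: leave it alone. Origin: under its middle.
- travel_cup: White travel cup, 80 mm across, 150 mm tall. Bystander: leave it alone. Origin: under its middle.
- loop_tool: Wooden-handled brush lying flat, about 200 mm long. Bystander: leave it alone. Origin: at its middle.
- rib: Flat wooden throwing rib, 85 x 50 x 8 mm. Bystander: leave it alone. Origin: under its middle.
- test_pot: Unfired terracotta pot, 100 mm across, 115 mm tall. Bystander: leave it alone. Origin: under its middle.
- tool_tray: Grey plastic tray, 130 x 200 mm, 35 mm high. Bystander: leave it alone. Origin: under its middle.

How it is judged (in metres and radians):
On the way, in this order (a step that is already met when the one before it is completed fails the run):
1. the tripod is lifted clear of the table by the gripper (height (world z) of tripod above 0.03 m and contact force between tripod and the fingers above 1 N), for 0.1 s.
2. all three feet are home in their seats, the knob not yet pressed down (z of tripod in the frame of head_centre below -0.0035 m and horizontal distance between tripod and head_centre below 0.004 m and angle between tripod's own z axis and vertical below 0.02 rad and value of joint plunger below 0.0085 m), for 0.1 s.
3. the knob is pressed down by more than 9 mm with the feet home (z of tripod in the frame of head_centre below -0.0035 m and horizontal distance between tripod and head_centre below 0.004 m and angle between tripod's own z axis and vertical below 0.02 rad and value of joint plunger above 0.009 m), for 0.1 s.
At the end, for the whole second after the job is handed in: The tripod's origin lies at least 3.5 mm below the head's face (5 mm when fully home) and within 4 mm of the head's axis, tilted less than 0.02 rad, at rest, its knob up (under 2 mm) and released (z of tripod in the frame of head_centre below -0.0035 m and horizontal distance between tripod and head_centre below 0.004 m and angle between tripod's own z axis and vertical below 0.02 rad and contact force between tripod and the fingers below 0.1 N and linear speed of tripod below 0.01 m/s and value of joint plunger below 0.002 m); the robot touches nothing.
It fails at once if the tripod presses on the wheel with more than 28 N (contact force between tripod and wheel above 28 N).
It fails at once if the tripod is tipped by more than 0.4 rad (angle between tripod's own z axis and vertical above 0.4 rad).
It fails at once if a bystander is moved by more than 15 mm (distance of any of jar_red, jar_green, travel_cup, loop_tool, rib, test_pot, tool_tray from where it was at the start of the episode above 0.015 m).
It also fails if it takes over 72 s, if anything falls off the work surface, if the arm or the gripper's body presses on something with over 40 N, if the wrist force passes 120 N, or if a joint passes its speed limit or range.

ROBOT

A 6-joint arm with a two-finger parallel gripper is mounted at the origin on the work surface. World frame = base frame: x ahead of the robot, y to its left, z up, the work surface at z = 0. Lengths are in mm, angles in rad, forces in N, time in s.
With the tool pointing down it reaches from about 275 to 1000 mm from the base axis. Payload 8.4 kg.
Tool frame: the origin (TCP) lies at the very end of the fingers, on their centre line; the grasp point (between the pads) lies 19 mm behind it; z points along the fingers, x is the direction in which the jaws open and shut, and the axes are right-handed (so a half turn about z gives the same grasp; the last joint's range is limited). The gripper opens to 85 mm and grips with 20 to 120 N. Pads are 22 mm wide; open, the fingers measure 114 mm over their backs; the gripper's body (76 mm by 85 mm) begins 54 mm behind the grasp point. The pads swing forward as they close: fully open they stand 13 mm farther back than shut.
Start: joints at [1.193, 0.353, 1.633, -0, 1.155, -0.002], TCP at [229.384, 581.387, 210.481] pointing down, gripper open.
Joint ranges: [-2.63, 2.63], [-0.92, 2.1], [0.06, 2.66], [-1.3, 4.44], [0, 2.69], [-3.02, 3.02]. Speed limits (rad/s): [2.22, 2.22, 2.79, 3.14, 3.14, 3.14].

INTERFACE

Orientations are given as [roll, pitch, yaw] about the fixed x, y, z axes, in that order (R = Rz(yaw) Ry(pitch) Rx(roll)).
In Python, from rig import r gives the robot as it stands. The module is installed in compiled form; this text tells all that it offers.
- The arm moves only by the tool apply_moves, never from a script. Its argument "targets" is a list that holds one entry, the list of rows, each a list of 7 numbers: the gripper's target within -1 to 1 (fully open at 1, half-way at 0, shut at -1), then the shift along the tool's x, y, z in cm, then the turn, a rotation vector about the tool's x, y, z in degrees. A call has 1 to 8 rows; each row is the pose to reach, as a shift and turn from the pose measured when the call began, along the tool's axes at that moment; what a row does not reach only later rows make up. A row lasts 1/10 s, in which the tool goes at most 50 mm and 8.59 degrees, less where a joint would pass 70% of its speed; a pose out of reach is approached as far as the arm can. A call with a gripper value outside its range is refused whole. The fingers move at their own pace and stop on an object; "newtons" is the grip in N (left out, the last holds). Time passes only in rows, so rows that repeat a pose let the fingers close. It gives the time, the measured TCP pose, the force and the opening at its end, in the units of the state.
- r.sense(): the state, without advancing time (a new reading comes with each control period).
- r.grab_frame(name): name is "scene" or "side" or "wrist"; returns a dict with "pixels" (384x512x3 uint8, red, green, blue), "fov_y" (degrees; the focal length in pixels is half the picture's height over the tangent of half this angle, whatever the lens; pixels are square), "cx", "cy" (the principal point, pixels), "R" (3x3) and "t" (3): a world point X has camera coordinates R X + t; the wrist camera has in their place "mount" (4x4, takes a point from camera to tool coordinates, whose origin is the TCP and whose axes are the tool frame's). Camera axes: x right, y down, z forward; pixel columns grow to the right and rows downward; lengths in mm; the calibration is good to about 2 mm. A picture is of the moment at which its call begins: read the wrist's pose just before it. There is no depth.
- r.sign_off(): hands the job in, once; it reports no verdict.
The state is a dict: "clock": time; "qpos": joint angles; "qvel": joint speeds; "joint_efforts": joint torques, N m; "eef_pos": TCP position; "tcp_rot": TCP orientation; "contact_force": force on the tool from outside, world axes, zero at the start; "wrist_torque": the same for the moment, N m; "opening": opening from 0.0 (shut) to 1.0 (fully open).
Only numpy, scipy, OpenCV 4.12 (cv2) and the standard library are available. Lean on these libraries where they do the work, as an engineer would, in place of code of your own. Each camera call takes 0.05 s, during which the arm holds its last target. There are 200 camera calls.

## Working session

There is one attempt and no reset: what is moved stays moved. The work goes in short steps, Python scripts to look and compute and a tool call to move; the robot and the scene stay as the last step left them, time stands still between calls to the robot, and variables do not carry over. Pictures are saved under pics/ and viewed, about 8 in all and at most 12, crops included, and the job is handed in when it is done.

Besides the shell and the picture viewer there is one more tool, called as name(argument=value, ...) on one line, values as JSON. apply_moves: Moves the arm, as the interface text tells. Its arguments: {"type":"object","properties":{"targets":{"type":"array"},"newtons":{"type":"number"}},"required":["targets"]}

```bash
mkdir -p pics; cat > h.py <<'E'
import numpy as np, cv2
from rig import r
from scipy.spatial.transform import Rotation as Ro
def save(n,p): cv2.imwrite('pics/'+n+'.png',p[:,:,::-1])
def cam(name):
    s=r.sense(); f=r.grab_frame(name)
    F=192/np.tan(np.radians(f['fov_y'])/2)
    if 'mount' in f:
        T=np.eye(4);T[:3,:3]=tr(s);T[:3,3]=s['eef_pos']
        M=T@np.array(f['mount']);R=M[:3,:3].T;t=-R@M[:3,3]
    else: R=np.array(f['R']);t=np.array(f['t'])
    return dict(p=np.array(f['pixels']),F=F,cx=f['cx'],cy=f['cy'],R=R,t=t,s=s)
def tr(s):
    a=np.array(s['tcp_rot']); return a if a.shape==(3,3) else Ro.from_euler('xyz',a).as_matrix()
def ray(c,u,v,z):
    d=c['R'].T@np.array([(u-c['cx'])/c['F'],(v-c['cy'])/c['F'],1]);o=-c['R'].T@c['t']
    return o+d*(z-o[2])/d[2]
def proj(c,X):
    q=c['R']@np.array(X,float)+c['t'];return q[:2]/q[2]*c['F']+[c['cx'],c['cy']]
E
python3 - <<'E'
from h import *
s=r.sense();print(s)
import pickle
cs={}
for n in('scene','side','wrist'):
    c=cam(n);cs[n]=c;print(n,c['F'],c['cx'],c['cy'],-c['R'].T@c['t'])
pickle.dump(cs,open('c0.pkl','wb'))
save('scene0',cs['scene']['p']);save('sw',cv2.resize(np.hstack([cs['side']['p'],cs['wrist']['p']]),(800,300)))
E
```

```text
{'clock': 0.0, 'qpos': array([ 1.19259630e+00,  3.53655795e-01,  1.63414027e+00,  1.17919072e-05,
        1.15517653e+00, -2.41698286e-03]), 'qvel': array([-1.91424695e-03, -4.28093049e-05,  7.24791489e-04, -6.30422057e-04,
       -2.40184736e-03,  1.65251870e-04]), 'joint_efforts': array([ 1.27716172e-03, -6.05256128e+01, -3.42072451e+01, -8.21924050e-05,
        9.31377697e-03, -4.74003940e-06]), 'eef_pos': array([229.19689078, 580.91979536, 209.75429086]), 'tcp_rot': array([-3.14157854e+00,  1.37991002e-03,  1.19500852e+00]), 'contact_force': array([-0.02060654, -0.1851683 , -0.16938566]), 'wrist_torque': array([ 0.02126601, -0.01411272, -0.01183776]), 'opening': 1.002188925593286}
scene 371.67470076048954 254.53703134256318 195.46935664567363 [980.16211434 492.20893021 966.68620795]
side 390.1164483912268 251.6740540833731 183.79222854958638 [ 352.10005967 -821.3856198  1073.51142213]
wrist 300.92271949266825 255.26141907352596 188.01379461178877 [151.42667431 613.00107012 372.88509339]
```

View pics/scene0.png

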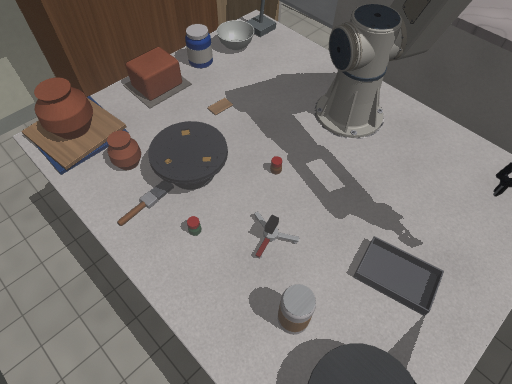

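View pics/sw.png

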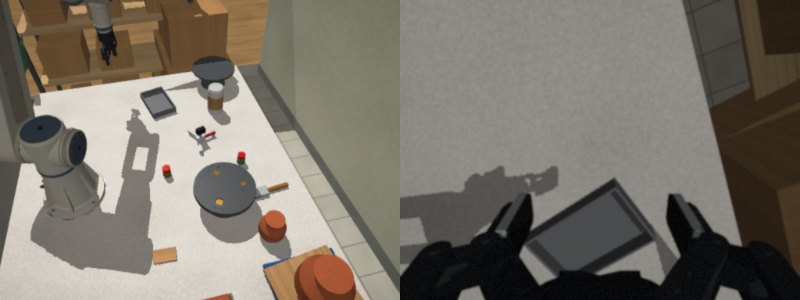

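The scene view shows the wheel head at about (188,152) with brass seats near (185,132), (168,161) and (207,159). The tripod is at about (270,235), with its red arm pointing to (260,252). The cup is at (297,308), the jars at (277,164) and (194,226), and the tray at (398,273).

```bash
python3 - <<'E'
from h import *
import pickle
cs=pickle.load(open('c0.pkl','rb'))
def blobs(c,m,box,zs,name,minA=6):
    x0,y0,x1,y1=box; k=np.zeros_like(m);k[y0:y1,x0:x1]=m[y0:y1,x0:x1]
    n,l,st,ce=cv2.connectedComponentsWithStats(k.astype(np.uint8))
    for i in range(1,n):
        if st[i,4]>=minA: print(name,st[i],ce[i].round(1),*[ray(c,*ce[i],z).round(1) for z in zs])
for n,wb,tb in(('scene',(145,120,235,190),(240,205,305,262)),('side',(245,200,335,285),(240,155,285,205))):
    c=cs[n];h=cv2.cvtColor(c['p'],cv2.COLOR_RGB2HSV).astype(int)
    H,S,V=h[...,0],h[...,1],h[...,2]
    blobs(c,(H>10)&(H<30)&(S>110)&(V>100),wb,(110,),n+' brass')
    blobs(c,((H<8)|(H>172))&(S>120)&(V>60),tb,(21,),n+' red',4)
    blobs(c,(V<60),tb,(73,),n+' black')
    blobs(c,(V<110)&(S<80),wb,(110,),n+' head',300)
s=cs['scene']['p'][200:270,225:310];d=cs['side']['p'][145:215,230:315]
save('crop',np.hstack([cv2.resize(s,(400,330),interpolation=2),cv2.resize(d,(400,330),interpolation=2)]))
E
```

```text
scene brass [182 130   8   5  30] [185.2 132.1] [ 555.1 -245.4  110. ]
scene brass [203 157   8   4  30] [206.3 158.4] [ 576.6 -116.9  110. ]
scene brass [165 159   5   5  14] [167.4 160.6] [ 665.3 -190.5  110. ]
scene black [265 221  13  12  62] [270.5 227.1] [590.3 167.3  73. ]
scene head [ 145  121   83   69 4538] [184.7 156.6] [ 618.7 -167.2  110. ]
side brass [272 218   9   6  34] [276.1 220.3] [ 577.1 -119.1  110. ]
side brass [308 232   6   5  26] [310.5 234. ] [ 663.5 -193.2  110. ]
side brass [276 254  10   9  63] [280.3 257.9] [ 553.  -251.9  110. ]
side red [263 168  12   8  39] [268.6 171.4] [632.  175.4  21. ]
side black [251 162  12  11  86] [256.3 167.2] [580.6 157.7  73. ]
side head [ 248  207   87   73 4345] [288.4 243.1] [ 589.9 -208.7  110. ]
```

View pics/crop.png

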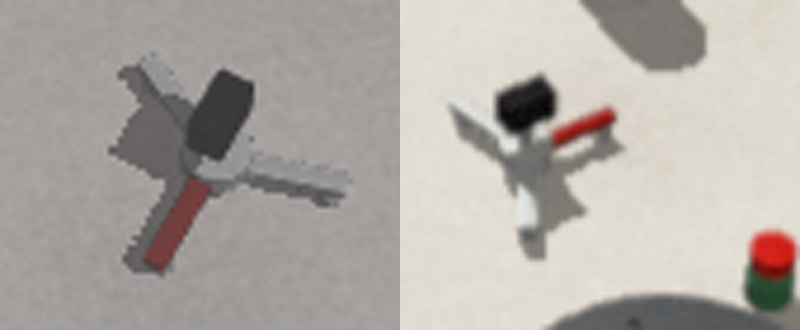

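```bash
python3 - <<'E'
from h import *
import pickle
cs=pickle.load(open('c0.pkl','rb'));c=cs['scene'];d=cs['side']
A,B,C=[(np.array(a)+b)/2 for a,b in(((555.1,-245.4),(553,-251.9)),((576.6,-116.9),(577.1,-119.1)),((665.3,-190.5),(663.5,-193.2)))]
th=np.radians([0,105,240]);P=72*np.c_[np.cos(th),np.sin(th)];Q=np.array([C,B,A])
def rigid(P,Q):
    p,q=P.mean(0),Q.mean(0);a=np.arctan2(*( (np.cross(P-p,Q-q)).sum(), ((P-p)*(Q-q)).sum()));R=np.array([[np.cos(a),-np.sin(a)],[np.sin(a),np.cos(a)]])
    return np.degrees(a),q-R@p,Q-(P-p)@R.T-q
print('head',rigid(P,Q))
k=85/400
a=ray(c,225+195*k,200+190*k,26);b=ray(c,225+157*k,200+258*k,26);print('red scene',a,b,np.degrees(np.arctan2(*(b-a)[1::-1])))
a=ray(d,230+155*k,145+135*k,24);b=ray(d,230+213*k,145+116*k,24);print('red side',a,b,np.degrees(np.arctan2(*(b-a)[1::-1])))
print('knob top',ray(c,225+230*k,200+92*k,88),ray(d,230+526*k-400*k,145+95*k,88))
print('knob mid',ray(c,270.5,227.1,80),ray(d,256.3,167.2,76))
print('cup',ray(c,298,294,150),'jarR',ray(c,277,160,52),'jarG',ray(c,193.5,221,55))
w=cs['wrist'];s=w['s'];T=tr(s)
for z in(0,60,100,140):print('tcp+',z,proj(w,np.array(s['eef_pos'])+T@[0,0,z]))
print('cam axis in tool',T.T@w['R'].T@[0,0,1],T.T@w['R'].T@[1,0,0], 'cam pos tool',T.T@(-w['R'].T@w['t']-s['eef_pos']))
goal=np.array([588,163,210]);print('shift cm',T.T@(goal-s['eef_pos'])/10)
E
```

```text
head (np.float64(-2.59186756553094), array([ 592.5424891 , -188.30006826]), array([[-0.06883299, -0.29400563],
       [-0.22156458, -0.01814058],
       [ 0.29039757,  0.31214621]]))
red scene [608.63487047 172.28012817  26.        ] [656.45464203 188.2174406   26.        ] 18.432132756940465
red side [607.70816174 166.14107987  24.        ] [658.16661297 175.6347978   24.        ] 10.655584949272923
knob top [573.01663728 162.56938716  88.        ] [581.02319057 152.53338893  88.        ]
knob mid [593.14457188 169.80979168  80.        ] [579.71491321 154.71967556  76.        ]
cup [702.50845631 359.1010757  150.        ] jarR [390.79680214   2.69922741  52.        ] jarG [725.20085557  -4.48179247  55.        ]
tcp+ 0 [253.27383699 231.99079384]
tcp+ 60 [253.69331016 196.87635188]
tcp+ 100 [253.87718099 181.4843747 ]
tcp+ 140 [254.01674241 169.80157416]
cam axis in tool [8.39025091e-04 3.25212906e-01 9.45640451e-01] [ 9.99999615e-01 -5.15192063e-04 -7.10077133e-04] cam pos tool [   1.03995078  -84.12813561 -163.04476844]
shift cm [-2.57152646e+01  4.87118933e+01  1.79480290e-02]<stdin>:7: DeprecationWarning: Arrays of 2-dimensional vectors are deprecated. Use arrays of 3-dimensional vectors instead. (deprecated in NumPy 2.0)
```

Head centre is about (592,-188), with the cone at about -3°; the 72 mm circle fits within 0.3 mm. The tripod axis is about (582,160), with yaw about 15°. I'll move above the tripod.

apply_moves(targets=[[[1,-3,6,-2,0,0,-5],[1,-7,13,-2,0,0,-10],[1,-11,20,-2,0,0,-15],[1,-15,27,-2,0,0,-20],[1,-19,34,-2,0,0,-25],[1,-22,40,-2,0,0,-30],[1,-25,45,-2,0,0,-34],[1,-26.2,48.2,-2,0,0,-36.5]]])

```text
clock: 0.95
eef_pos: [483.9, 273.0, 229.7]
tcp_rot: [-3.141, 0.001, 1.835]
contact_force: [0.7, 0.5, 0.3]
opening: 1.003
```

apply_moves(targets=[[[1,0,0,0,0,0,0],[1,0,0,0,0,0,0]]])

```text
clock: 1.15
eef_pos: [484.4, 272.0, 229.5]
tcp_rot: [-3.14, 0.001, 1.832]
contact_force: [0.7, -0.8, -0.8]
opening: 0.996
```

```bash
python3 - <<'E'
from h import *
import pickle
c=cam('wrist');pickle.dump(c,open('c1.pkl','wb'));s=c['s']
print(s['clock'],s['eef_pos'],s['tcp_rot'],s['contact_force'])
save('w1',c['p'])
E
```

```text
1.15 [484.35698055 271.96962447 229.48856633] [-3.14024949e+00  7.07154191e-04  1.83165004e+00] [ 0.74842001 -0.79930764 -0.81644923]
```

View pics/w1.png

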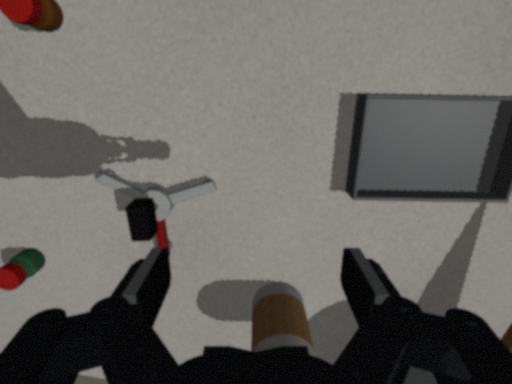

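The wrist view shows the tripod at (155,205) with its red arm pointing down the image. The last move fell short, so I'm finishing it.

apply_moves(targets=[[[1,-3.3,3,0,0,0,0],[1,-6.6,6,0,0,0,0],[1,-10,9,0,0,0,0],[1,-13.4,12.4,0,0,0,0],[1,-13.4,12.4,0,0,0,0],[1,-13.4,12.4,0,0,0,0]]])

```text
clock: 1.8
eef_pos: [637.8, 176.7, 228.7]
tcp_rot: [-3.139, -0.0, 1.833]
contact_force: [-0.5, 0.5, -0.5]
opening: 0.998
```

```bash
python3 - <<'E'
from h import *
import pickle
c=cam('wrist');pickle.dump(c,open('c2.pkl','wb'));s=c['s']
print(s['clock'],s['eef_pos'],s['tcp_rot'],s['contact_force'])
print('pred axis px at z34,88',proj(c,[582,160,34]),proj(c,[582,160,88]))
save('w2',c['p'])
h=cv2.cvtColor(c['p'],cv2.COLOR_RGB2HSV).astype(int);H,S,V=h[...,0],h[...,1],h[...,2]
k=(((H<8)|(H>172))&(S>120)&(V>60)).astype(np.uint8)
n,l,st,ce=cv2.connectedComponentsWithStats(k)
for i in range(1,n):
  if st[i,4]>30: print(st[i],ce[i],cv2.minAreaRect(np.argwhere(l==i)[:,::-1].astype(np.float32)))
E
```

```text
1.8 [637.82761019 176.73921676 228.66149755] [-3.13891111e+00 -1.88136321e-05  1.83314700e+00] [-0.53146616  0.46644439 -0.47504048]
pred axis px at z34,88 [252.70088983 107.97372587] [252.32874523 111.90899615]
[251 133  11  40 386] [256.37046632 151.87823834] ((256.0, 152.5), (39.0, 10.0), 90.0)
[ 73 178  34  27 663] [ 88.87179487 191.30015083] ((89.36408996582031, 191.77012634277344), (32.845428466796875, 25.604368209838867), 10.007979393005371)
```

View pics/w2.png

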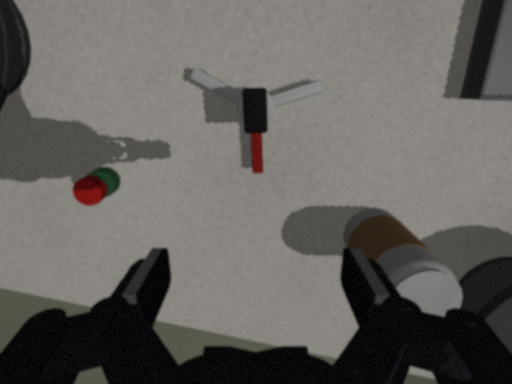

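The camera now sits almost directly over the tripod. The knob is at (255,110) and the red arm runs down to (257,172). Next I'll measure both.

```bash
cat >> h.py <<'E'
def meas(c,box,z0=0):
    x0,y0,x1,y1=box;h=cv2.cvtColor(c['p'],cv2.COLOR_RGB2HSV).astype(int);H,S,V=h[...,0],h[...,1],h[...,2]
    k=np.zeros(V.shape,bool);k[y0:y1,x0:x1]=1
    red=(((H<8)|(H>172))&(S>120)&(V>60))&k; blk=(V<38)&k
    yx=np.argwhere(red); pts=np.array([ray(c,u,v,z0+26)[:2] for v,u in yx]); m=pts.mean(0);d=np.linalg.svd(pts-m)[2][0]
    n,l,st,ce=cv2.connectedComponentsWithStats(blk.astype(np.uint8));i=1+np.argmax(st[1:,4])
    kp=np.array([ray(c,u,v,z0+88)[:2] for v,u in np.argwhere(l==i)]);kc=kp.mean(0);kd=np.linalg.svd(kp-kc)[2][0]
    b=m-kc; print('red mean',m,'axis',np.degrees(np.arctan2(d[1],d[0])),'knob',st[i],kc,'extent',np.ptp((kp-kc)@kd),np.ptp((kp-kc)@[-kd[1],kd[0]]),'kaxis',np.degrees(np.arctan2(kd[1],kd[0])),'line',np.degrees(np.arctan2(b[1],b[0])),np.linalg.norm(b))
E
python3 - <<'E'
from h import *
import pickle
c=pickle.load(open('c2.pkl','rb'));meas(c,(180,60,330,180))
T=tr(c['s'])
for g in((582,160),(584,159)):print(T.T@(np.array([*g,228.7])-c['s']['eef_pos'])/10)
E
```

```text
red mean [632.27297977 178.0178076 ] axis 17.165026915093673 knob [243  89  23  44 944] [579.88787762 161.39658222] extent 41.2338523873185 21.927082032908608 kaxis 17.50717883411541 line 17.603668965093735 54.95874871010608
[-0.16874753 -5.82585916  0.01176888]
[-0.31719613 -5.65863832  0.01131768]
```

apply_moves(targets=[[[1,0,-3,3,0,0,-2.4],[1,0,-6,6,0,0,-2.4],[1,0,-6,10,0,0,-2.4],[1,0,-6,13,0,0,-2.4],[1,0,-6,15,0,0,-2.4],[1,0,-6,16.5,0,0,-2.4],[1,0,-6,17.2,0,0,-2.4],[1,0,-6,17.2,0,0,-2.4]]])

```text
clock: 2.65
eef_pos: [578.0, 162.0, 56.6]
tcp_rot: [-3.138, -0.0, 1.877]
contact_force: [0.4, 0.4, 1.2]
opening: 1.003
```

apply_moves(targets=[[[0.3,0,0,0,0,0,0],[-0.2,0,0,0,0,0,0],[-0.5,0,0,0,0,0,0],[-1,0,0,0,0,0,0],[-1,0,0,0,0,0,0],[-1,0,0,0,0,0,0],[-1,0,0,0,0,0,0]]], newtons=40)

```text
clock: 3.35
eef_pos: [578.3, 162.2, 57.2]
tcp_rot: [-3.139, -0.001, 1.877]
contact_force: [-1.2, 1.0, 5.3]
opening: 0.266
```

apply_moves(targets=[[[-1,0,0,-0.5,0,0,0],[-1,0,0,-2,0,0,0],[-1,0,0,-4,0,0,0],[-1,0,0,-6,0,0,0],[-1,0,0,-6,0,0,0],[-1,0,0,-6,0,0,0],[-1,0,0,-6,0,0,0]]])

```text
clock: 4.05
eef_pos: [577.7, 162.0, 116.3]
tcp_rot: [-3.137, -0.001, 1.877]
contact_force: [-0.9, 0.1, -3.6]
opening: 0.264
```

```bash
python3 - <<'E'
from h import *
import pickle
c=cam('wrist');pickle.dump(c,open('c3.pkl','wb'));s=c['s']
print(s['clock'],s['eef_pos'],s['tcp_rot'],s['contact_force'],s['wrist_torque'],s['opening'])
d=cam('side');p=proj(d,[580,161,100]).astype(int);print(p)
q=d['p'][max(0,p[1]-60):p[1]+60,p[0]-60:p[0]+60]
save('lift',np.hstack([cv2.resize(c['p'],(480,360)),cv2.resize(q,(320,360),interpolation=2)]))
E
```

```text
4.05 [577.70639638 161.99452432 116.29336037] [-3.13701056e+00 -5.31125581e-04  1.87675073e+00] [-0.88071152  0.11266249 -3.6478235 ] [-0.02765135 -0.00757119  0.02720115] 0.26367631140568637
[255 161]
```

View pics/lift.png

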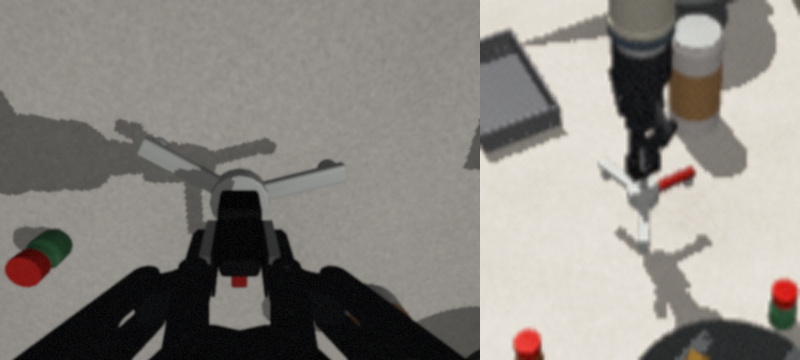

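The tripod is held level and weighs about 3.6 N, so roughly 0.36 kg. I'll carry it to the wheel.

apply_moves(targets=[[[-1,0,0,-2.5,0,0,0],[-1,-1,-0.3,-5.5,0,0,0],[-1,-3,-0.8,-8.5,0,0,0],[-1,-6,-1.7,-8.5,0,0,0],[-1,-9,-2.5,-8.5,0,0,0],[-1,-12,-3.3,-8.5,0,0,0],[-1,-15,-4.1,-8.5,0,0,0],[-1,-17,-4.7,-8.5,0,0,0]]])

```text
clock: 4.95
eef_pos: [584.0, -16.1, 200.3]
tcp_rot: [-3.135, -0.001, 1.876]
contact_force: [-0.5, -0.7, -3.6]
opening: 0.265
```

apply_moves(targets=[[[-1,-3,-0.8,0,0,0,4],[-1,-6,-1.7,0,0,0,8],[-1,-9,-2.5,0,0,0,12],[-1,-12,-3.3,0,0,0,16],[-1,-15,-4.1,0,0,0,20.1],[-1,-16.5,-4.5,0,0,0,20.1],[-1,-16.8,-4.6,0,0,0,20.1],[-1,-16.8,-4.6,0,0,0,20.1]]])

```text
clock: 5.75
eef_pos: [590.3, -189.9, 199.9]
tcp_rot: [-3.134, 0.001, 1.526]
contact_force: [0.2, -0.2, -4.0]
opening: 0.261
```

```bash
python3 - <<'E'
from h import *
import pickle
c=cam('wrist');pickle.dump(c,open('c4.pkl','wb'));s=c['s']
print(s['clock'],s['eef_pos'],s['tcp_rot'],s['contact_force'],s['wrist_torque'],s['opening'])
d=cam('side');pickle.dump(d,open('d4.pkl','wb'))
e=cam('scene');pickle.dump(e,open('e4.pkl','wb'))
save('w4',cv2.resize(c['p'],(640,480)))
E
```

```text
5.75 [ 590.25843769 -189.88266101  199.93856274] [-3.13430567e+00  9.22313792e-04  1.52552734e+00] [ 0.18076531 -0.23237532 -4.01881413] [-0.03435469 -0.00406816  0.00035416] 0.2608720438797367
```

View pics/w4.png

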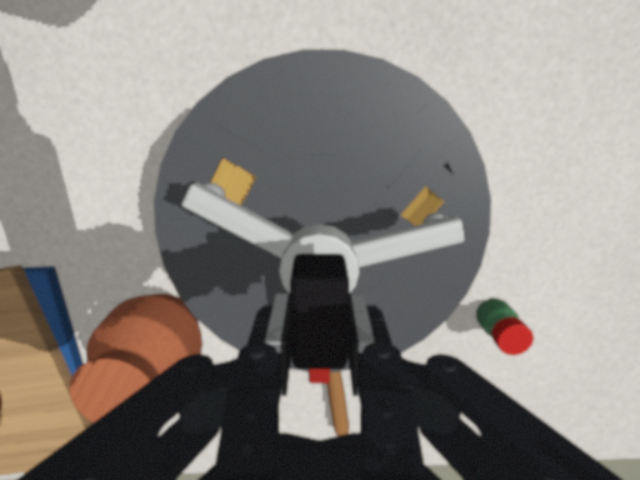

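The wheel is below. In 640-px coordinates the flat seat is at (232,182), the groove at (423,206), and the arms' outer ends are at (186,195) and (463,232). I'll measure both the tripod and the seats in this view.

```bash
cat > m4.py <<'E'
from h import *
import pickle
c=pickle.load(open('c4.pkl','rb'));s=c['s'];T=tr(s);E=np.array(s['eef_pos'])
h=cv2.cvtColor(c['p'],cv2.COLOR_RGB2HSV).astype(int);H,S,V=h[...,0],h[...,1],h[...,2]
hc=np.array([592.5,-188.3]);a=np.radians(-2.6)
k=np.zeros(V.shape,np.uint8);k[110:190,150:370]=1
b=((H>8)&(H<32)&(S>90)&(V>80)&(k>0)).astype(np.uint8)
n,l,st,ce=cv2.connectedComponentsWithStats(b)
for i in range(1,n):
    if st[i,4]>40:
        q=cv2.minAreaRect(np.array([ray(c,u,v,110)[:2] for v,u in np.argwhere(l==i)],np.float32))
        print('brass',st[i],ray(c,*ce[i],110).round(1),q)
for nm,th in(('groove',105),('flat',240)):
    t=a+np.radians(th);X=[*(hc+72*np.array([np.cos(t),np.sin(t)])),110];print(nm,'expected',np.round(X,1),proj(c,X))
z0=E[2]-57
g=((V>120)&(S<40)&(k>0)).astype(np.uint8)
g=cv2.morphologyEx(g,cv2.MORPH_OPEN,np.ones((5,5)))
n,l,st,ce=cv2.connectedComponentsWithStats(g)
for i in range(1,n):
    if st[i,4]>100:
        P=np.array([ray(c,u,v,z0+26) for v,u in np.argwhere(l==i)]);P=(P-E)@T
        P=P[:,:2];r0=np.hypot(*P.T);print('arm',st[i],ce[i],'r range',r0.min(),r0.max())
        for m in(P[:,0]>28,P[:,0]<-28):
            Q=P[m]
            if len(Q)>50:
                mm=Q.mean(0);d=np.linalg.svd(Q-mm)[2][0];d*=np.sign(d@mm);w=(Q-mm)@[-d[1],d[0]]
                print(' tool-frame mean',mm,'dir',np.degrees(np.arctan2(d[1],d[0])),'width',np.ptp(w),'far',((Q)@d).max(),'line offset',mm@[-d[1],d[0]])
E
python3 m4.py
```

```text
brass [169 127  35  37 743] [ 551.2 -245.4  110. ] ((551.9645385742188, -246.36402893066406), (25.458772659301758, 23.459972381591797), 56.93397903442383)
brass [321 150  34  30 529] [ 575.3 -116.8  110. ] ((576.43212890625, -116.67994689941406), (17.776914596557617, 25.180253982543945), 49.61931610107422)
groove expected [ 577. -118.  110.] [335.88439729 167.22260348]
flat expected [ 553.7 -249.   110. ] [182.54338971 147.32764445]
arm [ 150  147   80   43 1680] [183.10059524 170.36607143] r range 23.318269657801903 79.75570045663089
 tool-frame mean [-49.53863898 -30.32795742] dir -148.67716510514506 width 19.58066287753514 far 79.73025592294172 line offset 0.15457197000934128
arm [322 175  48  15 499] [349.86172345 183.77755511] r range 49.53973230801003 81.86764320548232
 tool-frame mean [ 65.43900003 -20.00662389] dir -7.133569261533724 width 10.600051285769734 far 80.35487611126459 line offset -11.725357640695096
arm [253 182  19   8 136] [261.91911765 185.83823529] r range 16.243645056157913 22.88325407768637
```

```bash
sed -i 's/k\[110:190,150:370\]=1/k[110:216,140:378]=1/; s/V>120)/V>135)/' m4.py; python3 m4.py | tail -8; python3 - <<'E'
from h import *
import pickle
c=pickle.load(open('c4.pkl','rb'));V=c['p'].max(2)
print(V[165:200:1,350]);print(V[140:185,175])
E
```

```text
brass [169 127  35  37 743] [ 551.2 -245.4  110. ] ((551.9645385742188, -246.36402893066406), (25.458772659301758, 23.459972381591797), 56.93397903442383)
brass [321 150  34  30 529] [ 575.3 -116.8  110. ] ((576.43212890625, -116.67994689941406), (17.776914596557617, 25.180253982543945), 49.61931610107422)
groove expected [ 577. -118.  110.] [335.88439729 167.22260348]
flat expected [ 553.7 -249.   110. ] [182.54338971 147.32764445]
arm [ 147  148   85   47 1786] [185.1399776  172.20324748] r range 20.875253206234113 79.50881356939568
 tool-frame mean [-49.09326377 -29.52684896] dir -147.49863518066405 width 19.58035158310195 far 79.49780669726721 line offset -1.476463760088384
arm [ 239  176  133   40 2416] [308.85347682 194.93294702] r range 6.730624507725013 82.12650848037539
 tool-frame mean [ 53.8991878  -13.35429986] dir -15.3504870966781 width 14.493876686473401 far 82.10808503334597 line offset 1.3904694537671134
[148 141 127 110 105 110 125 140 142 131 112 103 104 123 148 174 194 205
 209 209 208 207 206 205 205 205 206 205 205 203 202 196 180 151 118]
[193 192 193 193 194 194 192 184 170 157 155 159 165 167 164 154 145 148
 162 181 194 201 203 203 203 203 203 202 203 201 201 199 198 197 196 199
 199 197 191 171 137  95  69  62  62]
```

```bash
sed -i 's/V>135)/V>180)/' m4.py; python3 m4.py | tail -4
```

```text
arm [ 149  150   77   43 1299] [183.90300231 173.1308699 ] r range 24.912252968266518 78.65847726392059
 tool-frame mean [-48.78990525 -28.33051493] dir -149.9838864829723 width 12.38094080857758 far 78.61318635215488 line offset 0.12412619445379285
arm [ 248  177  123   39 1886] [312.26086957 195.34888653] r range 7.471941019987472 81.43973772644995
 tool-frame mean [ 53.70998991 -13.20702231] dir -15.348526586832133 width 12.149524959252897 far 81.37610317551353 line offset 1.480515918855171
```

Measured against each other, the tripod needs about +1.5 mm in y, +0.4 mm in x and +0.3° of turn. Both camera routes agree on this. I'll correct and descend softly.

apply_moves(targets=[[[-1,0.15,0.04,0.5,-0.4,0,0.3],[-1,0.15,0.04,1.2,-0.4,0,0.3],[-1,0.15,0.04,1.9,-0.4,0,0.3],[-1,0.15,0.04,2.4,-0.4,0,0.3],[-1,0.15,0.04,2.7,-0.4,0,0.3],[-1,0.15,0.04,2.9,-0.4,0,0.3],[-1,0.15,0.04,2.9,-0.4,0,0.3]]])

```text
clock: 6.6
eef_pos: [590.7, -187.5, 171.1]
tcp_rot: [-3.141, 0.001, 1.521]
contact_force: [-0.0, 1.0, -3.9]
opening: 0.266
```

```bash
python3 - <<'E'
from h import *
s=r.sense();print(s['clock'],s['eef_pos'],s['tcp_rot'],s['contact_force'],s['wrist_torque'])
E
```

```text
6.6 [ 590.70329701 -187.50469788  171.05454818] [-3.14149844e+00  1.05829854e-03  1.52138117e+00] [-0.02641586  0.96799501 -3.91441152] [-0.03190457  0.02109483  0.01277804]
```

apply_moves(targets=[[[-1,-0.06,0,0.15,0,0,0],[-1,-0.06,0,0.3,0,0,0],[-1,-0.06,0,0.4,0,0,0],[-1,-0.06,0,0.5,0,0,0],[-1,-0.06,0,0.5,0,0,0]]])

```text
clock: 7.1
eef_pos: [590.6, -188.1, 166.0]
tcp_rot: [-3.141, 0.001, 1.521]
contact_force: [-0.0, -0.2, -4.7]
opening: 0.265
```

apply_moves(targets=[[[-1,0,0,0.1,0,0,0],[-1,0,0,0.2,0,0,0],[-1,0,0,0.2,0,0,0]]])

```text
clock: 7.4
eef_pos: [590.5, -188.1, 163.8]
tcp_rot: [-3.141, 0.001, 1.521]
contact_force: [-0.4, 0.6, -3.8]
opening: 0.265
```

apply_moves(targets=[[[-1,0,0,0.07,0,0,0],[-1,0,0,0.14,0,0,0],[-1,0,0,0.14,0,0,0]]])

```text
clock: 7.7
eef_pos: [590.5, -188.2, 162.8]
tcp_rot: [-3.141, 0.001, 1.521]
contact_force: [-1.9, -1.5, 1.7]
opening: 0.265
```

apply_moves(targets=[[[-1,0,0,0.07,0,0,0],[-1,0,0,0.1,0,0,0],[-1,0,0,0.1,0,0,0]]])

```text
clock: 8.0
eef_pos: [590.5, -188.4, 162.4]
tcp_rot: [-3.141, 0.002, 1.521]
contact_force: [-3.9, -0.4, 5.4]
opening: 0.268
```

```bash
python3 - <<'E'
from h import *
s=r.sense();print(s['clock'],s['eef_pos'],s['tcp_rot'],s['contact_force'],s['wrist_torque'])
E
```

```text
8.0 [ 590.45194641 -188.37961478  162.35118849] [-3.14140211e+00  1.50286514e-03  1.52143709e+00] [-3.89057132 -0.36566057  5.42585865] [-1.36793204e-02  6.74025209e-01  5.74222918e-04]
```

Contact came at about TCP z 163. The sideways force is -3.9 N in x, so the tripod sits slightly too far +x on a flank. I'll ease off and follow the force.

apply_moves(targets=[[[-1,0,-0.04,-0.04,0,0,0],[-1,0,-0.08,-0.04,0,0,0],[-1,0,-0.08,-0.04,0,0,0]]])

```text
clock: 8.3
eef_pos: [589.8, -188.3, 162.6]
tcp_rot: [3.141, 0.001, 1.521]
contact_force: [-0.9, 0.6, -0.7]
opening: 0.265
```

```bash
python3 - <<'E'
from h import *
s=r.sense();print(s['clock'],s['eef_pos'],s['tcp_rot'],s['contact_force'],s['wrist_torque'])
E
```

```text
8.3 [ 589.84909211 -188.32038371  162.63301179] [3.14131807e+00 1.46603446e-03 1.52141805e+00] [-0.94974768  0.57247111 -0.74918779] [ 0.04535637 -0.03739749  0.05981853]
```

apply_moves(targets=[[[-1,0,-0.02,0.04,0,0,0],[-1,0,-0.02,0.07,0,0,0],[-1,0,-0.02,0.07,0,0,0]]])

```text
clock: 8.6
eef_pos: [589.9, -188.3, 162.4]
tcp_rot: [3.141, 0.002, 1.521]
contact_force: [-1.2, -0.1, 5.2]
opening: 0.263
```

```bash
python3 - <<'E'
from h import *
s=r.sense();print(s['clock'],s['eef_pos'],s['tcp_rot'],s['contact_force'],s['wrist_torque'])
E
```

```text
8.6 [ 589.93040223 -188.34390486  162.43244867] [3.14066299e+00 1.58757356e-03 1.52144472e+00] [-1.17847565 -0.08090777  5.22742776] [0.13482968 0.24884615 0.0444861 ]
```

The feet bear at TCP z 162.4, where home should be about 162.2. Before pressing, I'll nudge sideways to confirm the feet are captured.

apply_moves(targets=[[[-1,0.05,0,0,0,0,0],[-1,0.1,0,0,0,0,0],[-1,0.1,0,0,0,0,0]]])

```text
clock: 8.9
eef_pos: [590.2, -187.9, 162.6]
tcp_rot: [3.14, 0.003, 1.522]
contact_force: [0.3, -4.3, 2.0]
opening: 0.267
```

apply_moves(targets=[[[-1,-0.1,0,0,0,0,0],[-1,-0.2,0,0,0,0,0],[-1,-0.2,0,0,0,0,0]]])

```text
clock: 9.2
eef_pos: [590.1, -188.7, 162.5]
tcp_rot: [3.141, 0.0, 1.521]
contact_force: [-0.2, 5.0, 2.9]
opening: 0.268
```

apply_moves(targets=[[[-1,0.1,-0.05,0,0,0,0],[-1,0.1,-0.1,0,0,0,0],[-1,0.1,-0.1,0,0,0,0]]])

```text
clock: 9.5
eef_pos: [589.4, -188.0, 162.5]
tcp_rot: [3.14, 0.001, 1.521]
contact_force: [1.1, -2.0, -0.1]
opening: 0.262
```

Nudges in both directions are met by restoring forces, so the feet are captured. I'll recentre, apply light pressure and take one look.

apply_moves(targets=[[[-1,-0.03,0.04,0,0,0,0],[-1,-0.03,0.04,0.03,0,0,0],[-1,-0.03,0.04,0.05,0,0,0],[-1,-0.03,0.04,0.05,0,0,0]]])

```text
clock: 9.9
eef_pos: [589.7, -188.2, 162.3]
tcp_rot: [3.14, 0.001, 1.521]
contact_force: [-2.3, 0.6, 4.8]
opening: 0.264
```

```bash
python3 - <<'E'
from h import *
s=r.sense();print(s['clock'],s['eef_pos'],s['tcp_rot'],s['contact_force'],s['wrist_torque'])
im=[]
for n in('wrist','side','scene'):
    c=cam(n)
    if n=='wrist': im.append(cv2.resize(c['p'][90:290,110:400],(435,300),interpolation=2))
    else:
        p=proj(c,[592,-188,120]).astype(int);im.append(cv2.resize(c['p'][p[1]-50:p[1]+50,p[0]-30:p[0]+30] if 0 else c['p'][p[1]-45:p[1]+45,p[0]-45:p[0]+45],(400,400),interpolation=2))
save('seat',np.vstack([np.hstack([im[1],im[2]]),]));save('seatw',im[0])
E
```

```text
9.9 [ 589.68508943 -188.19346381  162.33025525] [3.13986193e+00 7.28629529e-04 1.52123356e+00] [-2.30633514  0.62456867  4.78067605] [ 0.14811824  0.24548971 -0.03254688]
```

View pics/seat.png

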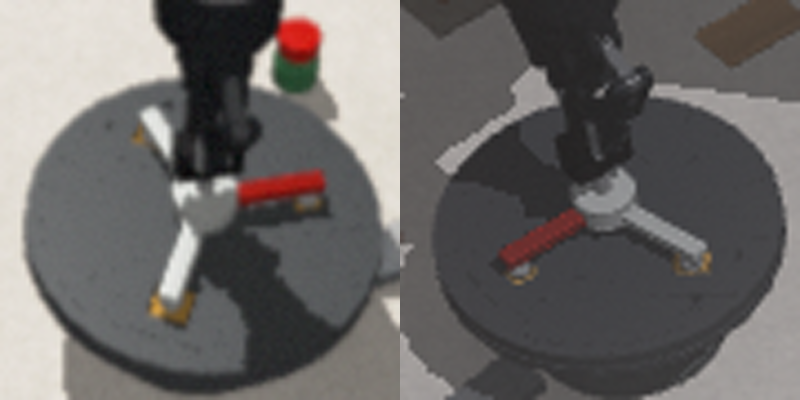

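View pics/seatw.png

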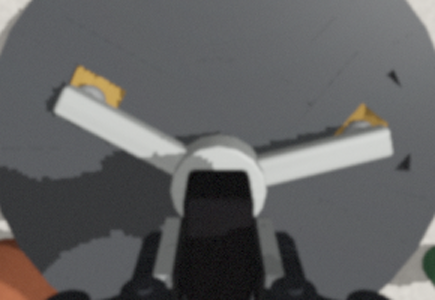

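In all three views the balls sit in their brass seats, with the red foot in the cone at about (520,268) in the right crop. A small side load remains (Fx -2.3 N). I'll ease off and loosen the jaws briefly so the tripod settles on its own.

apply_moves(targets=[[[-1,0,-0.02,-0.05,0,0,0],[-1,0,-0.02,-0.05,0,0,0],[-0.3,0,-0.02,-0.05,0,0,0],[-0.3,0,-0.02,-0.05,0,0,0],[-0.3,0,-0.02,-0.05,0,0,0],[-0.3,0,-0.02,-0.05,0,0,0]]])

```text
clock: 10.65
eef_pos: [589.5, -188.2, 162.9]
tcp_rot: [3.14, 0.001, 1.521]
contact_force: [0.3, 0.6, 0.5]
opening: 0.352
```

```bash
python3 - <<'E'
from h import *
s=r.sense();print(s['clock'],s['eef_pos'],s['tcp_rot'],s['contact_force'],s['wrist_torque'],s['opening'])
E
```

```text
10.65 [ 589.49641214 -188.15277888  162.85571542] [3.13988025e+00 7.06024186e-04 1.52125171e+00] [0.34387897 0.64630163 0.47063253] [0.04515924 0.02321872 0.01540038] 0.3516265199563161
```

apply_moves(targets=[[[-0.5,0,0,0,0,0,0],[-1,0,0,0,0,0,0],[-1,0,0,0,0,0,0],[-1,0,0,0,0,0,0],[-1,0,0,0,0,0,0],[-1,0,0,0,0,0,0]]])

```text
clock: 11.25
eef_pos: [589.6, -188.2, 163.0]
tcp_rot: [3.14, 0.001, 1.521]
contact_force: [-1.3, 0.4, 3.1]
opening: 0.264
```

```bash
python3 - <<'E'
from h import *
s=r.sense();print(s['clock'],s['eef_pos'],s['tcp_rot'],s['contact_force'],s['wrist_torque'],s['opening'])
E
```

```text
11.25 [ 589.55331455 -188.1689642   162.98461545] [3.13969835e+00 7.17583443e-04 1.52122331e+00] [-1.30172761  0.38327436  3.13058892] [ 0.08342548  0.07020266 -0.02417739] 0.2643351176154825
```

It settled with no side load and I have regripped it. Pressing in stages now.

apply_moves(targets=[[[-1,0,0,0.1,0,0,0],[-1,0,0,0.25,0,0,0],[-1,0,0,0.4,0,0,0],[-1,0,0,0.55,0,0,0],[-1,0,0,0.65,0,0,0],[-1,0,0,0.7,0,0,0],[-1,0,0,0.7,0,0,0]]])

```text
clock: 11.95
eef_pos: [589.7, -188.2, 156.6]
tcp_rot: [3.139, 0.001, 1.521]
contact_force: [-2.2, 0.3, 7.7]
opening: 0.263
```

```bash
python3 - <<'E'
from h import *
s=r.sense();print(s['clock'],s['eef_pos'],s['tcp_rot'],s['contact_force'],s['wrist_torque'],s['opening'])
E
```

```text
11.95 [ 589.72129863 -188.20261527  156.58432381] [3.13923965e+00 8.16131888e-04 1.52119205e+00] [-2.18050782  0.27674661  7.74340218] [0.25019968 0.40049902 0.01120718] 0.2633349180797812
```

apply_moves(targets=[[[-1,0,-0.02,0.12,0,0,0],[-1,0,-0.02,0.25,0,0,0],[-1,0,-0.02,0.37,0,0,0],[-1,0,-0.02,0.45,0,0,0],[-1,0,-0.02,0.45,0,0,0],[-1,0,-0.02,0.45,0,0,0]]])

```text
clock: 12.55
eef_pos: [589.8, -188.2, 153.0]
tcp_rot: [3.139, 0.001, 1.521]
contact_force: [-2.4, 1.1, 9.0]
opening: 0.262
```

```bash
python3 - <<'E'
from h import *
s=r.sense();print(s['clock'],s['eef_pos'],s['tcp_rot'],s['contact_force'],s['wrist_torque'],s['opening'])
E
```

```text
12.55 [ 589.77692511 -188.19591845  152.97215683] [3.13854808e+00 9.30154782e-04 1.52124731e+00] [-2.37267796  1.06487497  9.04243999] [ 0.24653586  0.46787854 -0.03346436] 0.26245811784586004
```

apply_moves(targets=[[[-1,0,-0.02,0.1,0.1,0,0],[-1,0,-0.02,0.18,0.1,0,0],[-1,0,-0.02,0.18,0.1,0,0],[-1,0,-0.02,0.18,0.1,0,0]]])

```text
clock: 12.95
eef_pos: [589.8, -188.2, 152.1]
tcp_rot: [3.14, 0.001, 1.521]
contact_force: [-2.4, 1.3, 11.0]
opening: 0.268
```

```bash
python3 - <<'E'
from h import *
s=r.sense();print(s['clock'],s['eef_pos'],s['tcp_rot'],s['contact_force'],s['wrist_torque'],s['opening'])
c=cam('side')
p=proj(c,[592,-188,140]).astype(int);a=c['p'][p[1]-45:p[1]+45,p[0]-45:p[0]+45]
d=cam('wrist')['p'][90:290,110:400]
save('press',np.hstack([cv2.resize(a,(350,350),interpolation=2),cv2.resize(d,(450,350),interpolation=2)]))
E
```

```text
12.95 [ 589.82977571 -188.2089126   152.08704862] [3.13957552e+00 9.96748950e-04 1.52123527e+00] [-2.37510758  1.320648   11.00438353] [0.28111336 0.46939204 0.06582283] 0.2679877689063871
```

View pics/press.png

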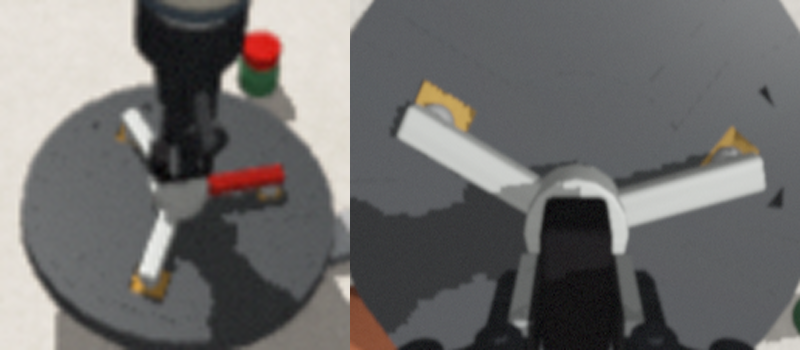

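The feet are still in their seats with the knob well down; travel is about 10.4 mm at 11 N. I'll go slightly deeper, hold, then let it rise.

apply_moves(targets=[[[-1,0,-0.02,0.08,0,0,0],[-1,0,-0.02,0.12,0,0,0],[-1,0,-0.02,0.12,0,0,0],[-1,0,-0.02,0.12,0,0,0]]])

```text
clock: 13.45
eef_pos: [589.9, -188.2, 151.9]
tcp_rot: [3.139, 0.001, 1.521]
contact_force: [-3.5, 0.9, 10.3]
opening: 0.269
```

apply_moves(targets=[[[-1,0,0,-0.2,0,0,0],[-1,0,0,-0.4,0,0,0],[-1,0,0,-0.6,0,0,0],[-1,0,0,-0.8,0,0,0],[-1,0,0,-0.9,0,0,0],[-1,0,0,-0.98,0,0,0],[-1,0,0,-1.0,0,0,0],[-1,0,0,-1.0,0,0,0]]])

```text
clock: 14.25
eef_pos: [589.9, -188.2, 162.3]
tcp_rot: [3.139, 0.001, 1.521]
contact_force: [-3.3, 0.4, 4.8]
opening: 0.268
```

Travel only barely exceeded 9 mm by my estimate, so I'll press once more, slightly deeper, while relieving the side force.

apply_moves(targets=[[[-1,0,-0.05,0.1,0,0,0],[-1,0,-0.05,0.35,0,0,0],[-1,0,-0.05,0.6,0,0,0],[-1,0,-0.05,0.85,0,0,0],[-1,0,-0.05,1.05,0,0,0],[-1,0,-0.05,1.15,0,0,0],[-1,0,-0.05,1.22,0,0,0],[-1,0,-0.05,1.22,0,0,0]]])

```text
clock: 15.05
eef_pos: [590.0, -188.2, 151.1]
tcp_rot: [3.137, 0.001, 1.521]
contact_force: [-2.4, 1.1, 10.4]
opening: 0.267
```

```bash
python3 - <<'E'
from h import *
s=r.sense();print(s['clock'],s['eef_pos'],s['tcp_rot'],s['contact_force'],s['wrist_torque'],s['opening'])
E
```

```text
15.05 [ 589.96220923 -188.23824065  151.05402341] [3.13736741e+00 1.30170639e-03 1.52130848e+00] [-2.35330842  1.08668564 10.38135647] [0.27739433 0.43722629 0.06734919] 0.26653721583728796
```

apply_moves(targets=[[[-1,0,-0.04,0.07,0.2,0,0],[-1,0,-0.04,0.14,0.2,0,0],[-1,0,-0.04,0.14,0.2,0,0],[-1,0,-0.04,0.14,0.2,0,0]]])

```text
clock: 15.45
eef_pos: [589.9, -188.2, 150.7]
tcp_rot: [3.14, 0.001, 1.521]
contact_force: [-2.8, 2.3, 10.5]
opening: 0.266
```

```bash
python3 - <<'E'
from h import *
s=r.sense();print(s['clock'],s['eef_pos'],s['tcp_rot'],s['contact_force'],s['wrist_torque'],s['opening'])
E
```

```text
15.45 [ 589.9373531  -188.20341927  150.71776605] [3.13985416e+00 1.36874842e-03 1.52130575e+00] [-2.75649253  2.3059347  10.49710592] [0.33174565 0.45804477 0.04367414] 0.26557739290154875
```

apply_moves(targets=[[[-1,0,-0.03,0.05,0.1,0,0],[-1,0,-0.03,0.09,0.1,0,0],[-1,0,-0.03,0.09,0.1,0,0],[-1,0,-0.03,0.09,0.1,0,0]]])

```text
clock: 15.85
eef_pos: [589.9, -188.2, 150.8]
tcp_rot: [3.141, 0.002, 1.521]
contact_force: [-3.6, 1.0, 11.1]
opening: 0.266
```

```bash
python3 - <<'E'
from h import *
s=r.sense();print(s['clock'],s['eef_pos'],s['tcp_rot'],s['contact_force'],s['wrist_torque'],s['opening'])
E
```

```text
15.85 [ 589.94812909 -188.23637989  150.84851684] [3.14071424e+00 1.51668610e-03 1.52136430e+00] [-3.62641261  0.98056315 11.12797606] [0.30475723 0.5036748  0.00792002] 0.26610634444947173
```

apply_moves(targets=[[[-1,0,-0.05,0.06,0,0,0],[-1,0,-0.05,0.12,0,0,0],[-1,0,-0.05,0.17,0,0,0],[-1,0,-0.05,0.17,0,0,0],[-1,0,-0.05,0.17,0,0,0]]])

```text
clock: 16.35
eef_pos: [590.0, -188.2, 150.3]
tcp_rot: [3.139, 0.002, 1.521]
contact_force: [-1.1, 2.2, 11.7]
opening: 0.266
```

```bash
python3 - <<'E'
from h import *
s=r.sense();print(s['clock'],s['eef_pos'],s['tcp_rot'],s['contact_force'],s['wrist_torque'],s['opening'])
E
```

```text
16.35 [ 589.96345858 -188.23370537  150.26560033] [3.13945668e+00 1.68511189e-03 1.52144441e+00] [-1.09409878  2.2345012  11.73734415] [0.34743433 0.45689872 0.0224293 ] 0.2663823224112887
```

The knob is down about 11.5 mm at 11.7 N. Now I'll let it up and release.

apply_moves(targets=[[[-1,0,0,-0.2,0,0,0],[-1,0,0,-0.45,0,0,0],[-1,0,0,-0.7,0,0,0],[-1,0,0,-0.9,0,0,0],[-1,0,0,-1.05,0,0,0],[-1,0,0,-1.15,0,0,0],[-1,0,0,-1.2,0,0,0],[-1,0,0,-1.2,0,0,0]]])

```text
clock: 17.15
eef_pos: [590.0, -188.2, 162.7]
tcp_rot: [3.139, 0.002, 1.521]
contact_force: [-1.9, 0.3, 5.7]
opening: 0.266
```

```bash
python3 - <<'E'
from h import *
s=r.sense();print(s['clock'],s['eef_pos'],s['tcp_rot'],s['contact_force'],s['wrist_torque'],s['opening'])
E
```

```text
17.15 [ 589.97283344 -188.17306748  162.67200981] [3.13924798e+00 1.65183084e-03 1.52147388e+00] [-1.88518484  0.27338793  5.71525148] [0.209181   0.29619946 0.05195135] 0.2664370214669792
```

apply_moves(targets=[[[-1,0,0,-0.04,0,0,0],[-1,0,0,-0.04,0,0,0],[-0.3,0,0,-0.04,0,0,0],[-0.2,0,0,-0.04,0,0,0],[0.1,0,0,-0.04,0,0,0],[0.3,0,0,-0.04,0,0,0],[0.3,0,0,-0.04,0,0,0],[0.3,0,0,-0.04,0,0,0]]])

```text
clock: 17.95
eef_pos: [589.9, -188.2, 163.0]
tcp_rot: [3.139, 0.002, 1.521]
contact_force: [-0.2, 0.3, 0.3]
opening: 0.651
```

apply_moves(targets=[[[0.3,0,0,-1,0,0,0],[0.3,0,0,-3,0,0,0],[0.3,0,0,-6,0,0,0],[0.3,0,0,-9,0,0,0],[0.3,0,-3,-12,0,0,0],[0.3,0,-3,-12,0,0,0],[0.3,0,-3,-12,0,0,0]]])

```text
clock: 18.65
eef_pos: [560.0, -186.7, 284.4]
tcp_rot: [3.137, 0.002, 1.521]
contact_force: [0.3, 0.9, 0.7]
opening: 0.648
```

```bash
python3 - <<'E'
from h import *
import pickle
c=cam('wrist');s=c['s'];pickle.dump(c,open('c9.pkl','wb'))
print(s['clock'],s['eef_pos'],s['tcp_rot'],s['contact_force'],s['opening'])
d=cam('side');p=proj(d,[592,-188,130]).astype(int);a=d['p'][p[1]-45:p[1]+45,p[0]-45:p[0]+45]
save('end',np.hstack([cv2.resize(a,(350,350),interpolation=2),cv2.resize(c['p'],(450,350))]))
E
```

```text
18.65 [ 559.98123487 -186.67220257  284.37845373] [3.13679694e+00 2.33053225e-03 1.52112277e+00] [0.27688571 0.87246592 0.71927324] 0.6484555868847315
```

View pics/end.png

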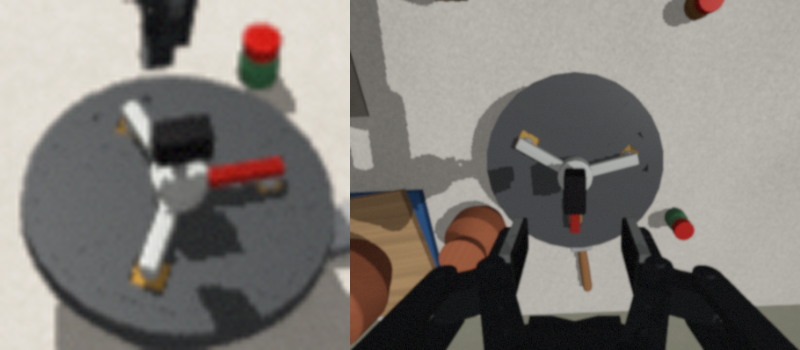

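The end view shows the tripod on the head, with all feet at their brass seats, the knob up and the fingers clear. Handing in.

```bash
python3 -c "
from rig import r
print(r.sign_off())"
```

```text
the job is handed in; nothing more can be done
None
```

I set the tripod on the banding wheel with the red arm to the cone, pressed the knob, let it come up again and handed the job in at 18.65 s. No verdict was reported.

**Finding and fitting:** The head centre measured (592, −188) mm, with the cone about 3° clockwise of world x. Two camera routes agreed within about 2 mm and 0.5°. I lowered the tripod with light pressure:
- It bore at a fingertip height of 162.3–162.6 mm; fully home should be about 162.2 mm.
- Small pushes each way along y met opposing forces, as did pushes along x (weaker toward −x), so the feet were captured.
- I loosened the jaws once so the tripod could settle on its own, then gripped it again.

**Pressing:** I pressed twice, because the first press looked only just past 9 mm. The second reached about 11.5–12 mm at 11.7 N, so I put the push on the wheel at about 15 N. I then let the knob up, opened the jaws and backed off.

**Last checks:** After release the tool force read about zero. The last pictures show the knob up, all three feet at their seats, and the fingers clear. I never noticed contact with a bystander, and those still in view look unmoved.

**Less certain:**
- Seating depth and level come from fingertip height, force and these pictures; nothing measured them directly.
- A sideways force of about 1–4 N and a moment of up to 0.5 N·m stayed on the grip while pressing. Both disappeared on release.

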